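Find the case that rattles and hold it out for inspection

ROBOT

A 7-joint arm with a two-finger parallel gripper is mounted at the origin on a cart in front of the work surface, level with it; the furniture and walls round the work are solid. World frame = base frame: x ahead of the robot, y to its left, z up, the work surface at z = 0. Lengths are in mm, angles in rad, forces in N, time in s.
With the tool pointing down it reaches from about 350 to 900 mm from the base axis. Payload 19.9 kg.
Tool frame: the origin (TCP) lies midway between the tips of the shut fingers; the grasp point (between the pads) lies 19 mm behind it; z points along the fingers, y is the line along which they close (so a half turn about z gives the same grasp; the last joint's range is limited). The gripper opens to 94 mm and grips with 3 to 60 N. Pads are 16 mm wide; open, the fingers measure 119 mm over their backs; the gripper's body (75 mm by 177 mm) begins 78 mm behind the grasp point.
Start: joints at [1.248, 0.417, -0.01, 1.614, 0.005, 1.111, -0.053], TCP at [173.797, -600.328, 205.425] pointing down, gripper open.
Joint ranges: [-2.81, 2.81], [-0.39, 2.02], [-1.27, 1.25], [0.06, 2.57], [-1.19, 4.33], [0.19, 2], [-2.82, 2.82]. Speed limits (rad/s): [1.89, 1.89, 2.39, 2.39, 3.01, 3.01, 3.01].

INTERFACE

Orientations are given as a rotation vector (axis times angle).
In Python, from workcell import manip, capture, calibration, ticket gives the robot as it stands. The module is installed in compiled form; this text tells all that it offers.
- The arm moves only by the tool play_rows, never from a script. Its argument "steps" is a list of rows, each a list of 7 numbers: the shift along the tool's x, y, z scaled (see below), then the turn, a rotation vector about the tool's x, y, z scaled (see below), then the closure, from -1 (fully open) to 1 (shut). In form: [[x, y, z, rx, ry, rz, fingers], ...]. A call has 1 to 8 rows; each row is the pose to reach, as a shift and turn from the pose commanded when the call began, along the tool's axes at that moment; what a row does not reach only later rows make up. The controller multiplies each number of a shift by 250 mm and each number of a turn by 0.5 rad. A row lasts 1/10 s, in which the tool goes at most 50 mm and 8.59 degrees, less where a joint would pass 70% of its speed; a pose out of reach is approached as far as the arm can. A call with a number of a shift or a turn outside -1 to 1 is refused whole. A call with a gripper value outside its range is refused whole. The fingers move at their own pace and stop on an object; "grip_force" is the grip in N (left out, the last holds). Time passes only in rows, so rows that repeat a pose let the fingers close. It gives the time, the measured TCP pose, the force, the opening and the grip force at its end, in the units of the state.
- manip.state(): the state, without advancing time (a new reading comes with each control period).
- capture(name): name is "scene" or "top"; returns the picture (480x640x3 uint8, red, green, blue); there is no depth.
- calibration(name): a dict with "fovy" (degrees; the focal length in pixels is half the picture's height over the tangent of half this angle, whatever the lens; pixels are square), "cx", "cy" (the principal point, pixels), "k1" (the pictures are not rectified: a ray, as slopes to the right and down, at radius r is drawn at 1 + k1 r^2 times it, then the intrinsics apply), "pose" (4x4, takes a point from camera to world coordinates). Camera axes: x right, y up, looking along -z (the intrinsics and any distortion apply to the point x, -y, -z); pixel columns grow to the right and rows downward; lengths in mm; the calibration is good to about 2 mm. A picture is of the moment at which its call begins. calibration takes no time and is no camera call.
- ticket.finish_job(): hands the job in; it is judged then, once.
The state is a dict: "time": time; "joint_pos": joint angles; "joint_velocities": joint speeds; "tau": joint torques, N m; "eef_pos": TCP position; "tcp_rot": TCP orientation; "force": force on the tool from outside, world axes, zero at the start; "ft_torque": the same for the moment, N m; "width": finger opening in mm; "grip_force": force on a finger pad.
Only numpy, scipy, OpenCV 4.12 (cv2) and the standard library are available. Lean on these libraries where they do the work, as an engineer would, in place of code of your own. Each camera call takes 0.05 s, during which the arm holds its last target. There are 200 camera calls.

TASK

One of the three sealed grey cases in the rack has something loose in it, the other two are packed tight. Lift a case, shake or rock it to and fro along its length a few times and feel whether it rattles; put tight ones back into the rack. When you have the one that rattles and have shaken it, hold it out level over the middle of the bare turquoise disc just beyond the rack, about 10 cm above it, and finish there holding it still in the air, with the other two cases standing in rack nests; leave everything else on the bench where it is.

Things in the scene. Friction and masses are not known exactly. Their poses are not given: they have to be found in the camera images.
- case_a: One of three identical grey sealed cases, orange end clips (2 mm proud), blank white label on the lid; 120 (its x) x 50 (its y) x 46 mm high, about 300 g. Origin at the centre of its underside, z up. The flat long sides, 50 mm apart, are the grip faces (friction about 0.6). Stands in the rack's left nest at the start, its x along the rack's x. It does not open.
- case_b: The second case, same size, look and weight, in the middle nest at the start. Inside (114 x 44 x 40 mm) one case, a different one each time, has a loose 30 mm, 180 g metal ball that rolls up to 84 mm along the case's x when tipped or jerked that way and knocks on the ends; the other two have a 180 g plug packed tight in the middle.
- case_c: The third case, same size, look and weight, in the right nest at the start. Nothing outside shows which case has the loose ball: feel it at the wrist. When tipped about its y the ball runs to the low end and shifts 180 g by 42 mm off the middle (0.07 N m either way, 0.15 between the two), unlike the tight plug.
- nest_left (a point): Centre of the rack's left (+y) nest, on its plate, 6 mm above the bench, 110 mm along y from the rack's middle. Axes: rack's x across it (away from the robot at yaw 0), y along the row, z up. The rack is a fixed aluminium plate 150 (x) x 325 (y) x 6 mm; cases stand 110 mm apart.
- nest_middle (a point): Centre of the rack's middle nest, on its plate, 6 mm above the bench, 0 mm along y from the rack's middle. Axes: rack's x across it (away from the robot at yaw 0), y along the row, z up. Each nest has blue stops 10 mm high, 3 mm off the case's ends and, at the four corners, 3 mm off its sides; the middle 95 mm of each long side is free for fingers.
- nest_right (a point): Centre of the rack's right (-y) nest, on its plate, 6 mm above the bench, -110 mm along y from the rack's middle. Axes: rack's x across it (away from the robot at yaw 0), y along the row, z up.
- disc_top (a point): Centre of the top of the bare turquoise disc (no glass dome on it), the inspection spot: fixed on the bench beyond the rack, 125 mm across, 20 mm high.
- bottle: Small amber oil bottle, black cap, 44 mm across, 72 mm high, standing loose on the bench; origin at the centre of its underside. A bystander.
- blower: Red rubber dust blower, 60 mm across, 98 mm high, standing loose on the bench; origin at the centre of its underside. A bystander.
- loupe: Black eye loupe, 30 mm across, 31 mm high, standing loose on the bench; origin at the centre of its underside. A bystander.
- brass_tin: Round brass tin, 45 mm across, 23 mm high, standing loose on the bench; origin at the centre of its underside. A bystander.
There are look-alikes about, which are no part of the job. What is shaped like the case_b but green is not meant.

How it is judged:
By the outcome, as a careful person would: the job done as asked, in the order asked, and still so for the second after the job is handed in, while the arm keeps its last pose, push and grip.
It also fails if it takes over 64 s, if anything falls off the work surface, if the arm or the gripper's body presses on something with over 40 N, if the wrist force passes 120 N, or if a joint passes its speed limit or range.

## Working session

There is one attempt and no reset: what is moved stays moved. The work goes in short steps, Python scripts to look and compute and a tool call to move; the robot and the scene stay as the last step left them, time stands still between calls to the robot, and variables do not carry over. Pictures are saved under pics/ and viewed, at most 10 in all, crops included, and the job is handed in when it is done.

Besides the shell and the picture viewer there is one more tool, called after "Emit:" as a command line: name --pt "numbers of a row" for each row, then --argument value for the rest. play_rows: Moves the arm, as the interface text tells. Shifts and turns lie within -1 to 1; 1 stands for 250 mm of shift or 0.5 rad of turn. Its arguments: {"type":"object","properties":{"steps":{"type":"array","items":{"type":"array","items":{"type":"number"}}},"grip_force":{"type":"number"}},"required":["steps"]}

```bash
mkdir -p pics
python3 - <<'E'
from workcell import manip,capture,calibration
import cv2
for n in("scene","top"):
    cv2.imwrite(f"pics/{n}0.png",capture(n)[:,:,::-1]); print(n,calibration(n))
print(manip.state())
E
```

```text
scene {'fovy': 52.27071022678963, 'cx': 322.27966405813333, 'cy': 241.77961340981452, 'k1': -0.0019292820177959989, 'pose': array([[-5.49335682e-01,  5.32169851e-01, -6.44224773e-01,
        -1.40394338e+02],
       [-8.35580291e-01, -3.44319469e-01,  4.28076722e-01,
         4.12387101e+02],
       [ 5.99039351e-03,  7.73459342e-01,  6.33817609e-01,
         7.79234374e+02],
       [ 0.00000000e+00,  0.00000000e+00,  0.00000000e+00,
         1.00000000e+00]])}
top {'fovy': 48.47676958453604, 'cx': 322.9395527101111, 'cy': 233.11750025140717, 'k1': -0.13263303068416993, 'pose': array([[ 2.00169787e-02,  9.93416029e-01, -1.12800330e-01,
         4.12111055e+02],
       [-9.99784499e-01,  1.92679599e-02, -7.72661623e-03,
        -9.00035769e+01],
       [-5.50231218e-03,  1.12930685e-01,  9.93587633e-01,
         1.39408922e+03],
       [ 0.00000000e+00,  0.00000000e+00,  0.00000000e+00,
         1.00000000e+00]])}
{'time': 0.1, 'joint_pos': array([ 1.2474787 ,  0.41791131, -0.01029048,  1.61410087,  0.00470693,
        1.11073397, -0.05299483]), 'joint_velocities': array([ 0.00044351, -0.00129112,  0.00034545, -0.00096246, -0.00191246,
       -0.00042043,  0.00070449]), 'tau': array([ 9.39814017e-04, -8.52583981e+01,  6.39644321e-01, -4.26692927e+01,
       -4.88590251e-02,  1.63711596e-02,  3.03321724e-05]), 'eef_pos': array([ 173.6970108 , -600.01784752,  204.89528328]), 'tcp_rot': array([-3.10936457e+00, -4.41067378e-01,  4.01565010e-04]), 'force': array([ 0.03978123,  0.06084683, -0.34710725]), 'ft_torque': array([-0.01466281,  0.01852698,  0.01124443]), 'grip_force': 0.0, 'width': 93.8681836334606}
```

View pics/scene0.png

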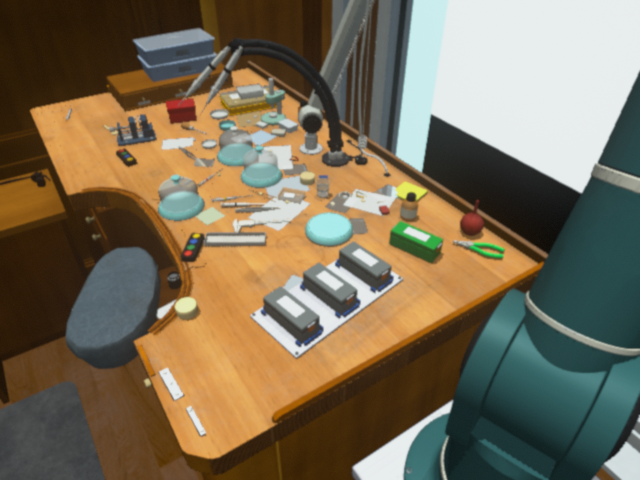

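View pics/top0.png

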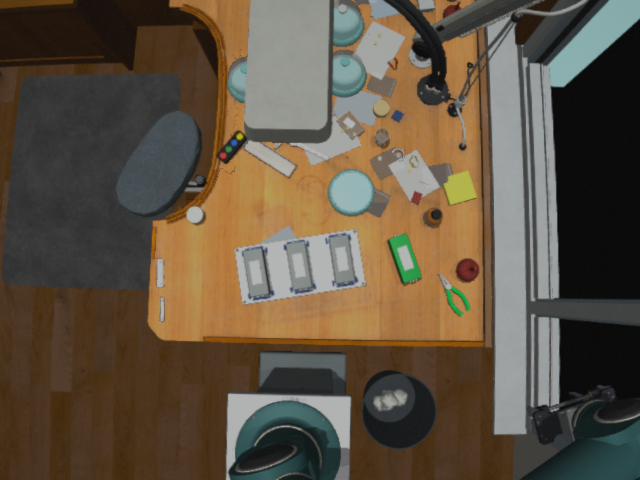

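The scene view shows three cases in the rack (about 365,265 / 330,288 / 293,313), the disc at (329,229) and a green decoy at (416,241). In the top view the cases are at (257,272), (300,265) and (343,259), with the disc at (352,192). Next I'll enlarge the top view.

Run:
```python
import cv2
im=cv2.imread("pics/top0.png")[158:308,228:388]
cv2.imwrite("pics/crop0.png",cv2.resize(im,None,fx=4,fy=4,interpolation=cv2.INTER_CUBIC))
```

```text
(no output)
```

View pics/crop0.png

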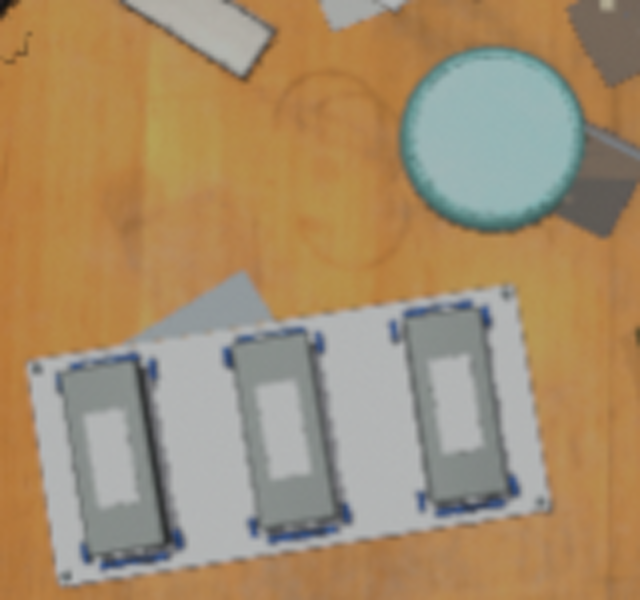

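The crop shows the plate corners at (28,360), (515,286), (551,510) and (63,585), the labels at (112,458), (284,430) and (456,404), and the disc centre at (493,139).

```bash
cat > h.py <<'E'
import numpy as np, cv2
from workcell import calibration
from scipy.spatial.transform import Rotation as R
def ray(n,u,v):
    c=calibration(n); f=240/np.tan(np.radians(c["fovy"]/2))
    d=np.array([(u-c["cx"])/f,(v-c["cy"])/f]); s=d.copy()
    for _ in range(20): s=d/(1+c["k1"]*(s@s))
    P=c["pose"]; return P[:3,3],P[:3,:3]@np.array([s[0],-s[1],-1])
def at(n,u,v,z):
    o,d=ray(n,u,v); return o+d*(z-o[2])/d[2]
def proj(n,p):
    c=calibration(n); f=240/np.tan(np.radians(c["fovy"]/2)); P=c["pose"]
    q=P[:3,:3].T@(np.array(p,float)-P[:3,3]); s=np.array([q[0],-q[1]])/-q[2]; s=s*(1+c["k1"]*(s@s))
    return s*f+[c["cx"],c["cy"]]
E
python3 - <<'E'
from h import *
def cr(x,y,z): return at("top",(x+.5)/4-.5+228,(y+.5)/4-.5+158,z)
pc=[cr(*p,6) for p in[(28,360),(515,286),(551,510),(63,585)]]
for p in pc: print(p.round(1))
m=np.mean(pc,0);print("mid",m.round(1),[np.linalg.norm(pc[i]-pc[(i+1)%4]).round(1) for i in range(4)])
d=(pc[0]-pc[1]+pc[3]-pc[2]);yaw=np.arctan2(-d[0],d[1]);print("yaw",yaw)
y=np.array([-np.sin(yaw),np.cos(yaw),0])
for s,n in((110,"left"),(0,"mid"),(-110,"right")): print(n,(m+s*y).round(1))
for p in[(112,458),(284,430),(456,404)]: print("lab",cr(*p,52).round(1))
dc=cr(493,139,20);print("disc",dc.round(1),"r",np.linalg.norm(cr(400,139,20)-dc))
for s in(110,0,-110): q=m+s*y;q[2]=52;print(proj("scene",q).round(1))
print(proj("scene",dc))
for n,u,v,z in(("bottle",409,219,0),):print(n,at("scene",u,v,z))
from workcell import manip
print(R.from_rotvec(manip.state()["tcp_rot"]).as_matrix().round(3))
im=cv2.imread("pics/scene0.png")[190:360,230:450]
cv2.imwrite("pics/crop1.png",cv2.resize(im,None,fx=3.5,fy=3.5,interpolation=cv2.INTER_CUBIC))
E
```

```text
[526.9 151.8   6. ]
[ 581.9 -166.7    6. ]
[ 436.  -192.1    6. ]
[380.7 123.7   6. ]
mid [481.4 -20.8   6. ] [np.float64(323.2), np.float64(148.2), np.float64(320.6), np.float64(148.8)]
yaw 0.1721297720603244
left [462.5  87.6   6. ]
mid [481.4 -20.8   6. ]
right [ 500.2 -129.2    6. ]
lab [462.2  88.2  52. ]
lab [482.2 -19.9  52. ]
lab [ 500.7 -128.    52. ]
disc [ 676.9 -150.3   20. ] r 60.9014305612853
[290.5 306. ]
[329.8 280.3]
[364.9 257.3]
[328.80985505 225.53742071]
bottle [ 606.03519319 -361.01354409    0.        ]
[[ 0.961  0.278 -0.   ]
 [ 0.278 -0.961  0.001]
 [-0.    -0.001 -1.   ]]
```

View pics/crop1.png

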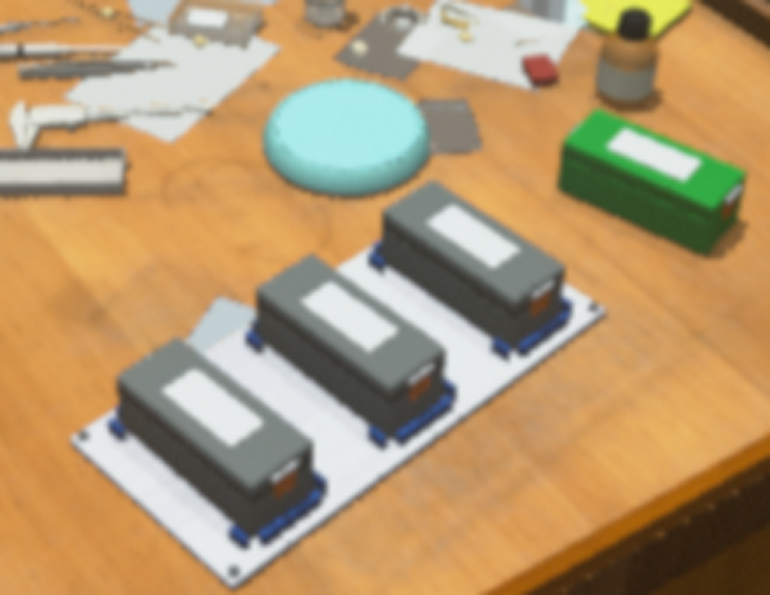

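The scene labels agree with the top-view positions to within about 1 px. The nests are at left (462.4,88), middle (481.8,-20.3) and right (500.5,-128.6), with yaw 0.172. I'll test the right case first.

Emit:
play_rows --pt "0.89 -0.72 0 0 0 0.22 -1" --pt "0.89 -0.72 0 0 0 0.22 -1" --pt "0.89 -0.72 0 0 0 0.22 -1" --pt "0.89 -0.72 0 0 0 0.22 -1" --pt "0.89 -0.72 0 0 0 0.22 -1" --pt "0.89 -0.72 0 0 0 0.22 -1" --pt "0.89 -0.72 0 0 0 0.22 -1" --pt "0.89 -0.72 0 0 0 0.22 -1" --grip_force 45

```text
time: 0.9
eef_pos: [337.7, -365.1, 205.4]
tcp_rot: [-3.13, -0.272, 0.0]
force: [-1.4, -1.0, 0.1]
width: 93.7
grip_force: 0.0
```

```bash
cat >> h.py <<'E'
def go(x,y,z,yaw=0.172):
    from workcell import manip
    s=manip.state(); Q=R.from_rotvec(s["tcp_rot"]); T=R.from_euler('z',yaw)*R.from_euler('x',np.pi)
    print("t",s["time"],"pos",s["eef_pos"].round(1),"w",round(s["width"],1),"g",round(s["grip_force"],1),"F",s["force"].round(2),"M",s["ft_torque"].round(3))
    print("shift",(Q.inv().apply(np.array([x,y,z])-s["eef_pos"])/250).round(3),"turn",((Q.inv()*T).as_rotvec()/.5).round(3))
E
python3 -c "
from h import *;go(500.5,-128.6,130)"
```

```text
t 0.9 pos [ 337.7 -365.1  205.4] w 93.7 g 0.0 F [-1.42 -0.97  0.15] M [-0.006  0.026  0.   ]
shift [ 0.805 -0.82   0.302] turn [-0.     0.     0.002]
```

Emit:
play_rows --pt "0.805 -0.82 0.1 0 0 0 -1" --pt "0.805 -0.82 0.1 0 0 0 -1" --pt "0.805 -0.82 0.1 0 0 0 -1" --pt "0.805 -0.82 0.2 0 0 0 -1" --pt "0.805 -0.82 0.3 0 0 0 -1" --pt "0.805 -0.82 0.3 0 0 0 -1" --pt "0.805 -0.82 0.3 0 0 0 -1" --pt "0.805 -0.82 0.3 0 0 0 -1"

```text
time: 1.7
eef_pos: [500.4, -129.5, 129.6]
tcp_rot: [-3.129, -0.27, 0.003]
force: [0.4, -0.4, 1.0]
width: 94.2
grip_force: 0.0
```

```bash
python3 -c "
from h import *;go(500.5,-128.6,14)
from workcell import capture
a=capture('top')[150:310,230:430,::-1];b=capture('scene')[190:350,230:430,::-1]
cv2.imwrite('pics/c2.png',cv2.resize(np.vstack([a,b])if 0 else np.hstack([a,b]),None,fx=2,fy=2,interpolation=cv2.INTER_CUBIC))"
```

```text
t 1.7 pos [ 500.4 -129.5  129.6] w 94.2 g 0.0 F [ 0.36 -0.44  1.01] M [-0.016  0.057  0.007]
shift [ 0.002 -0.003  0.462] turn [-0.002  0.003 -0.   ]
```

View pics/c2.png

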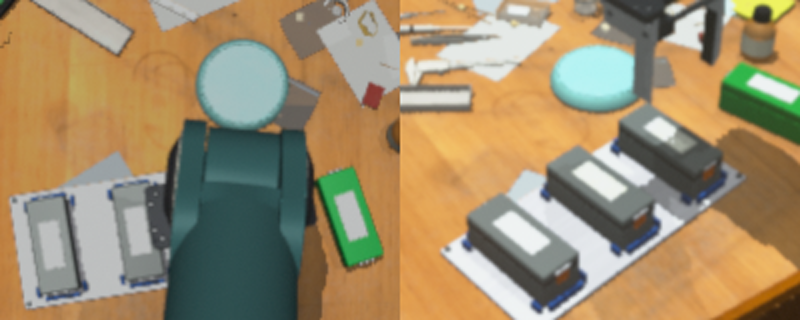

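The hand is centred over the right case with its fingers either side, so I'll descend and grip.

Emit:
play_rows --pt "0 0 0.15 0 0 0 -1" --pt "0 0 0.3 0 0 0 -1" --pt "0 0 0.4 0 0 0 -1" --pt "0 0 0.46 0 0 0 -1" --pt "0 0 0.46 0 0 0 -1" --pt "0 0 0.46 0 0 0 1" --pt "0 0 0.46 0 0 0 1" --pt "0 0 0.46 0 0 0 1"

```text
time: 2.6
eef_pos: [501.2, -129.7, 16.5]
tcp_rot: [3.129, 0.269, 0.002]
force: [0.0, 0.6, 0.5]
width: 73.6
grip_force: 0.0
```

Emit:
play_rows --pt "0 0 0 0 0 0 1" --pt "0 0 0 0 0 0 1" --pt "0 0 0 0 0 0 1" --pt "0 0 0 0 0 0 1"

```text
time: 3.0
eef_pos: [500.8, -129.2, 15.6]
tcp_rot: [3.13, 0.269, 0.0]
force: [-1.7, 0.6, 5.0]
width: 49.9
grip_force: 45.0
```

Emit:
play_rows --pt "0 0 -0.06 0 0 0 1" --pt "0 0 -0.16 0 0 0 1" --pt "0 0 -0.3 0 0 0 1" --pt "0 0 -0.42 0 0 0 1" --pt "0 0 -0.46 0 0 0 1" --pt "0 0 -0.46 0 0 0 1" --pt "0 0 -0.46 0 0 0 1" --pt "0 0 -0.46 0 0 0 1"

```text
time: 3.8
eef_pos: [499.9, -129.0, 128.9]
tcp_rot: [-3.129, -0.27, 0.004]
force: [-0.4, -0.1, -3.4]
width: 49.8
grip_force: 45.0
```

```bash
python3 -c "
from h import *;go(500.5,-128.6,14)"
```

```text
t 3.8 pos [ 499.9 -129.   128.9] w 49.8 g 45.0 F [-0.41 -0.06 -3.41] M [-0.02  -0.016 -0.081]
shift [ 0.004 -0.001  0.459] turn [-0.002  0.004 -0.   ]
```

Emit:
play_rows --pt "0 0 0 0 0.25 0 1" --pt "0 0 0 0 0.5 0 1" --pt "0 0 0 0 0.7 0 1" --pt "0 0 0 0 0.7 0 1" --pt "0 0 0 0 0.7 0 1" --pt "0 0 0 0 0.7 0 1" --pt "0 0 0 0 0.7 0 1" --pt "0 0 0 0 0.7 0 1"

```text
time: 4.6
eef_pos: [501.2, -128.7, 130.4]
tcp_rot: [-3.053, -0.264, -0.539]
force: [0.2, 0.8, -3.0]
width: 49.4
grip_force: 45.0
```

```bash
python3 -c "
from h import *;go(500.5,-128.6,14)"
```

```text
t 4.6 pos [ 501.2 -128.7  130.4] w 49.4 g 45.0 F [ 0.19  0.8  -2.96] M [-0.1    0.524 -0.009]
shift [-0.162 -0.001  0.436] turn [-0.001 -0.699  0.001]
```

Emit:
play_rows --pt "0 0 0 0 -0.25 0 1" --pt "0 0 0 0 -0.5 0 1" --pt "0 0 0 0 -0.75 0 1" --pt "0 0 0 0 -1 0 1" --pt "0 0 0 0 -1 0 1" --pt "0 0 0 0 -1 0 1" --pt "0 0 0 0 -1 0 1" --pt "0 0 0 0 -1 0 1"

```text
time: 5.4
eef_pos: [500.2, -129.6, 130.7]
tcp_rot: [3.109, 0.266, -0.232]
force: [0.4, -0.4, -3.1]
width: 49.6
grip_force: 45.0
```

```bash
python3 -c "
from h import *;go(500.5,-128.6,14)"
```

```text
t 5.4 pos [ 500.2 -129.6  130.7] w 49.6 g 45.0 F [ 0.4  -0.41 -3.12] M [ 0.079 -0.279  0.054]
shift [ 0.071 -0.004  0.461] turn [ 0.001  0.298 -0.002]
```

```bash
cat >> h.py <<'E'
def feel(n=10):
    from workcell import manip,capture
    M=[]; 
    for _ in range(n):
        s=manip.state(); Q=R.from_rotvec(s["tcp_rot"]).as_matrix(); y=Q[:,1]
        M.append([s["ft_torque"]@y, -np.arcsin(Q[2,0]), s["force"][2],s["time"],s["width"]]); capture("top")
    M=np.array(M); print("T %.4f sd %.4f tilt %.4f T/sin %.3f Fz %.2f t %.2f w %.1f"%(M[:,0].mean(),M[:,0].std(),M[:,1].mean(),M[:,0].mean()/np.sin(M[:,1].mean()),M[:,2].mean(),M[-1,3],M[-1,4]))
E
python3 -c "
from h import *;feel()"
```

```text
T 0.2472 sd 0.0320 tilt 0.1495 T/sin 1.660 Fz -2.90 t 5.85 w 49.8
```

Emit:
play_rows --pt "0 0 0 0 0.25 0 1" --pt "0 0 0 0 0.5 0 1" --pt "0 0 0 0 0.6 0 1" --pt "0 0 0 0 0.6 0 1" --pt "0 0 0 0 0.6 0 1" --pt "0 0 0 0 0.6 0 1" --pt "0 0 0 0 0.6 0 1" --pt "0 0 0 0 0.6 0 1"

```text
time: 6.7
eef_pos: [501.0, -128.8, 130.3]
tcp_rot: [-3.108, -0.269, -0.233]
force: [0.1, 0.4, -2.0]
width: 50.1
grip_force: 45.0
```

```bash
python3 -c "
from h import *;feel()"
```

```text
T -0.2446 sd 0.0273 tilt -0.1497 T/sin 1.640 Fz -2.71 t 7.15 w 49.9
```

Emit:
play_rows --pt "0 0 0 0 -0.25 0 1" --pt "0 0 0 0 -0.5 0 1" --pt "0 0 0 0 -0.75 0 1" --pt "0 0 0 0 -1 0 1" --pt "0 0 0 0 -1 0 1" --pt "0 0 0 0 -1 0 1" --pt "0 0 0 0 -1 0 1" --pt "0 0 0 0 -1 0 1"

```text
time: 8.0
eef_pos: [500.4, -129.7, 131.0]
tcp_rot: [3.054, 0.262, -0.537]
force: [0.3, -0.5, -3.5]
width: 50.0
grip_force: 45.0
```

```bash
python3 -c "
from h import *;feel()"
```

```text
T 0.5502 sd 0.0278 tilt 0.3492 T/sin 1.608 Fz -2.93 t 8.45 w 50.1
```

Emit:
play_rows --pt "0 0 0 0 0.25 0 1" --pt "0 0 0 0 0.5 0 1" --pt "0 0 0 0 0.75 0 1" --pt "0 0 0 0 1 0 1" --pt "0 0 0 0 1 0 1" --pt "0 0 0 0 1 0 1" --pt "0 0 0 0 1 0 1" --pt "0 0 0 0 1 0 1"

```text
time: 9.3
eef_pos: [501.3, -128.7, 130.3]
tcp_rot: [-3.108, -0.269, -0.232]
force: [0.2, 0.3, -3.0]
width: 49.7
grip_force: 45.0
```

```bash
python3 -c "
from h import *;feel()"
```

```text
T -0.2406 sd 0.0219 tilt -0.1495 T/sin 1.615 Fz -2.94 t 9.75 w 49.7
```

T/sin stays constant at about 1.63 with no jump, so the right case is tight. I'll level it and put it back.

Emit:
play_rows --pt "0 0 0 0 -0.2 0 1" --pt "0 0 0 0 -0.3 0 1" --pt "0 0 0 0 -0.3 0 1" --pt "0 0 0 0 -0.3 0 1"

```text
time: 10.2
eef_pos: [500.6, -129.0, 130.1]
tcp_rot: [-3.129, -0.27, -0.001]
force: [0.4, -0.7, -3.2]
width: 49.5
grip_force: 45.0
```

```bash
python3 -c "
from h import *;go(500.8,-129.2,15.6)"
```

```text
t 10.2 pos [ 500.6 -129.   130.1] w 49.5 g 45.0 F [ 0.39 -0.69 -3.21] M [ 0.016  0.013 -0.022]
shift [0.    0.001 0.458] turn [-0.001 -0.002  0.   ]
```

Emit:
play_rows --pt "0 0 0.18 0 0 0 1" --pt "0 0 0.34 0 0 0 1" --pt "0 0 0.4 0 0 0 1" --pt "0 0 0.43 0 0 0 1" --pt "0 0 0.45 0 0 0 1" --pt "0 0 0.457 0 0 0 1" --pt "0 0 0.457 0 0 0 1" --pt "0 0 0.457 0 0 0 1"

```text
time: 11.0
eef_pos: [501.2, -129.3, 17.0]
tcp_rot: [3.13, 0.269, 0.002]
force: [-0.0, -0.1, -2.6]
width: 49.5
grip_force: 45.0
```

```bash
python3 -c "
from h import *;go(481.8,-20.3,130)"
```

```text
t 11.0 pos [ 501.2 -129.3   17. ] w 49.5 g 45.0 F [-0.04 -0.1  -2.6 ] M [0.052 0.062 0.024]
shift [-0.001 -0.443 -0.452] turn [ 0.001 -0.002 -0.   ]
```

Emit:
play_rows --pt "0 0 0.007 0 0 0 1" --pt "0 0 0.007 0 0 0 1" --pt "0 0 0.007 0 0 0 -1" --pt "0 0 0.007 0 0 0 -1" --pt "0 0 0.007 0 0 0 -1" --pt "0 0 0.007 0 0 0 -1" --pt "0 0 0.007 0 0 0 -1" --pt "0 0 0.007 0 0 0 -1"

```text
time: 11.8
eef_pos: [500.7, -129.2, 14.4]
tcp_rot: [-3.13, -0.27, -0.0]
force: [0.2, 0.1, 0.4]
width: 92.8
grip_force: 0.0
```

Emit:
play_rows --pt "0 0 -0.15 0 0 0 -1" --pt "0 0 -0.35 0 0 0 -1" --pt "0 -0.1 -0.46 0 0 0 -1" --pt "0 -0.3 -0.46 0 0 0 -1" --pt "0 -0.443 -0.46 0 0 0 -1" --pt "0 -0.443 -0.46 0 0 0 -1" --pt "0 -0.443 -0.46 0 0 0 -1" --pt "0 -0.443 -0.46 0 0 0 -1"

```text
time: 12.6
eef_pos: [481.9, -20.9, 129.4]
tcp_rot: [3.13, 0.268, -0.0]
force: [0.2, 0.2, -0.3]
width: 94.0
grip_force: 0.0
```

```bash
python3 -c "
from h import *;go(481.8,-20.3,15)"
```

```text
t 12.6 pos [481.9 -20.9 129.4] w 94.0 g 0.0 F [ 0.18  0.15 -0.34] M [-0.023 -0.034 -0.013]
shift [ 0.    -0.003  0.457] turn [ 0.     0.    -0.003]
```

Emit:
play_rows --pt "0 0 0.15 0 0 0 -1" --pt "0 0 0.3 0 0 0 -1" --pt "0 0 0.4 0 0 0 -1" --pt "0 0 0.457 0 0 0 -1" --pt "0 0 0.457 0 0 0 -1" --pt "0 0 0.457 0 0 0 1" --pt "0 0 0.457 0 0 0 1" --pt "0 0 0.457 0 0 0 1"

```text
time: 13.4
eef_pos: [482.4, -20.3, 16.1]
tcp_rot: [3.13, 0.269, 0.002]
force: [0.1, -0.2, -0.1]
width: 73.7
grip_force: 0.0
```

Emit:
play_rows --pt "0 0 0 0 0 0 1" --pt "0 0 0 0 0 0 1" --pt "0 0 0 0 0 0 1" --pt "0 0 0 0 0 0 1"

```text
time: 13.8
eef_pos: [481.9, -20.1, 15.4]
tcp_rot: [3.13, 0.27, 0.0]
force: [-0.7, -0.7, 5.4]
width: 49.8
grip_force: 45.0
```

Emit:
play_rows --pt "0 0 -0.06 0 0 0 1" --pt "0 0 -0.16 0 0 0 1" --pt "0 0 -0.3 0 0 0 1" --pt "0 0 -0.42 0 0 0 1" --pt "0 0 -0.46 0 0 0 1" --pt "0 0 -0.46 0 0 0 1" --pt "0 0 -0.46 0 0 0 1"

```text
time: 14.5
eef_pos: [481.1, -20.2, 129.0]
tcp_rot: [-3.13, -0.269, 0.002]
force: [-0.8, 0.7, -3.0]
width: 49.8
grip_force: 44.9
```

Emit:
play_rows --pt "0 0 0 0 0.15 0 1" --pt "0 0 0 0 0.3 0 1" --pt "0 0 0 0 0.3 0 1" --pt "0 0 0 0 0.3 0 1" --pt "0 0 0 0 0.3 0 1" --pt "0 0 0 0 0.3 0 1" --pt "0 0 0 0 0.3 0 1" --pt "0 0 0 0 0.3 0 1"

```text
time: 15.3
eef_pos: [481.9, -19.9, 130.1]
tcp_rot: [-3.108, -0.268, -0.233]
force: [0.4, 0.3, -2.7]
width: 49.5
grip_force: 44.9
```

```bash
python3 -c "
from h import *;feel(6)"
```

```text
T -0.1755 sd 0.0223 tilt -0.1498 T/sin 1.176 Fz -3.00 t 15.55 w 49.7
```

Emit:
play_rows --pt "0 0 0 0 -0.25 0 1" --pt "0 0 0 0 -0.5 0 1" --pt "0 0 0 0 -0.6 0 1" --pt "0 0 0 0 -0.6 0 1" --pt "0 0 0 0 -0.6 0 1" --pt "0 0 0 0 -0.6 0 1" --pt "0 0 0 0 -0.6 0 1" --pt "0 0 0 0 -0.6 0 1"

```text
time: 16.4
eef_pos: [481.6, -20.3, 130.5]
tcp_rot: [3.108, 0.267, -0.232]
force: [-0.4, -0.6, -3.6]
width: 49.7
grip_force: 44.9
```

```bash
python3 -c "
from h import *;feel(6);go(482.1,-20.7,15.5)"
```

```text
T 0.1730 sd 0.0134 tilt 0.1496 T/sin 1.161 Fz -3.50 t 16.65 w 50.1
t 16.7 pos [481.8 -20.1 130.2] w 49.7 g 44.9 F [ 0.43 -0.84 -3.15] M [ 0.057 -0.157 -0.003]
shift [0.069 0.003 0.454] turn [-0.   0.3 -0. ]
```

At the same tilt the middle case reads 0.07 N·m less, on both sides, which matches the ball running to the low end. I'll confirm that by rocking it at a larger tilt.

Emit:
play_rows --pt "0 0 0 0 0.25 0 1" --pt "0 0 0 0 0.5 0 1" --pt "0 0 0 0 0.75 0 1" --pt "0 0 0 0 1 0 1" --pt "0 0 0 0 1 0 1" --pt "0 0 0 0 1 0 1" --pt "0 0 0 0 1 0 1" --pt "0 0 0 0 1 0 1"

```text
time: 17.5
eef_pos: [482.6, -19.6, 130.4]
tcp_rot: [-3.053, -0.264, -0.539]
force: [0.4, -0.0, -2.8]
width: 49.8
grip_force: 45.0
```

```bash
python3 -c "
from h import *;feel(6)"
```

```text
T -0.4641 sd 0.0160 tilt -0.3495 T/sin 1.355 Fz -2.60 t 17.75 w 50.2
```

Emit:
play_rows --pt "0 0 0 0 -0.25 0 1" --pt "0 0 0 0 -0.5 0 1" --pt "0 0 0 0 -0.75 0 1" --pt "0 0 0 0 -1 0 1" --pt "0 0 0 0 -1 0 1" --pt "0 0 0 0 -1 0 1" --pt "0 0 0 0 -1 0 1" --pt "0 0 0 0 -1 0 1"

```text
time: 18.6
eef_pos: [481.3, -20.4, 130.5]
tcp_rot: [3.108, 0.267, -0.232]
force: [0.4, -0.3, -3.3]
width: 49.8
grip_force: 45.0
```

Emit:
play_rows --pt "0 0 0 0 0.25 0 1" --pt "0 0 0 0 0.5 0 1" --pt "0 0 0 0 0.6 0 1" --pt "0 0 0 0 0.6 0 1" --pt "0 0 0 0 0.6 0 1" --pt "0 0 0 0 0.6 0 1" --pt "0 0 0 0 0.6 0 1" --pt "0 0 0 0 0.6 0 1"

```text
time: 19.4
eef_pos: [482.0, -19.8, 130.0]
tcp_rot: [-3.108, -0.268, -0.233]
force: [-0.5, 0.1, -3.5]
width: 49.7
grip_force: 45.0
```

Emit:
play_rows --pt "0 0 0 0 -0.25 0 1" --pt "0 0 0 0 -0.5 0 1" --pt "0 0 0 0 -0.75 0 1" --pt "0 0 0 0 -1 0 1" --pt "0 0 0 0 -1 0 1" --pt "0 0 0 0 -1 0 1" --pt "0 0 0 0 -1 0 1" --pt "0 0 0 0 -1 0 1"

```text
time: 20.2
eef_pos: [481.5, -20.4, 130.8]
tcp_rot: [3.053, 0.262, -0.537]
force: [0.8, -0.8, -3.0]
width: 50.0
grip_force: 45.0
```

```bash
python3 -c "
from h import *;feel(6)"
```

```text
T 0.4835 sd 0.0198 tilt 0.3487 T/sin 1.415 Fz -2.56 t 20.45 w 49.6
```

Emit:
play_rows --pt "0 0 0 0 0.25 0 1" --pt "0 0 0 0 0.5 0 1" --pt "0 0 0 0 0.7 0 1" --pt "0 0 0 0 0.7 0 1" --pt "0 0 0 0 0.7 0 1"

```text
time: 21.0
eef_pos: [481.7, -20.4, 130.7]
tcp_rot: [3.13, 0.269, -0.001]
force: [0.6, 0.6, -2.4]
width: 49.7
grip_force: 45.0
```

```bash
python3 -c "
from h import *;go(677,-150.3,145)"
```

```text
t 21.0 pos [481.7 -20.4 130.7] w 49.7 g 45.0 F [ 0.57  0.65 -2.43] M [0.017 0.071 0.041]
shift [ 0.681  0.645 -0.057] turn [ 0.001  0.002 -0.001]
```

Confirmed: the readings at ±0.35 rad also show the 0.07 N·m offset, so the ball is in the middle case. The case underside is now at about z = 121 mm, so I'll move level to the disc.

Emit:
play_rows --pt "0.08 0.08 0 0 0 0 1" --pt "0.2 0.19 0 0 0 0 1" --pt "0.33 0.31 0 0 0 0 1" --pt "0.46 0.44 0 0 0 0 1" --pt "0.57 0.54 0 0 0 0 1" --pt "0.65 0.61 0 0 0 0 1" --pt "0.68 0.645 0 0 0 0 1" --pt "0.68 0.645 0 0 0 0 1"

```text
time: 21.8
eef_pos: [677.3, -150.4, 128.9]
tcp_rot: [-3.129, -0.268, 0.003]
force: [-1.3, 0.7, -3.3]
width: 50.0
grip_force: 45.0
```

Emit:
play_rows --pt "0 0 0 0 0 0 1" --pt "0 0 0 0 0 0 1" --pt "0 0 0 0 0 0 1" --pt "0 0 0 0 0 0 1" --pt "0 0 0 0 0 0 1"

```text
time: 22.3
eef_pos: [676.7, -149.8, 130.5]
tcp_rot: [3.13, 0.27, 0.0]
force: [0.1, 0.3, -2.7]
width: 49.8
grip_force: 45.0
```

```bash
python3 -c "
from h import *;go(677,-150.3,129.5)
from workcell import capture
b=capture('scene')[130:350,210:490,::-1]
cv2.imwrite('pics/c3.png',cv2.resize(b,None,fx=2.7,fy=2.7,interpolation=cv2.INTER_CUBIC))
print(at('scene',329.1,226.8,20))"
```

```text
t 22.3 pos [ 676.7 -149.8  130.5] w 49.8 g 45.0 F [ 0.09  0.26 -2.67] M [ 0.012  0.097 -0.01 ]
shift [0.001 0.002 0.004] turn [ 0. -0. -0.]
[ 672.12595164 -147.99958713   20.        ]
```

View pics/c3.png

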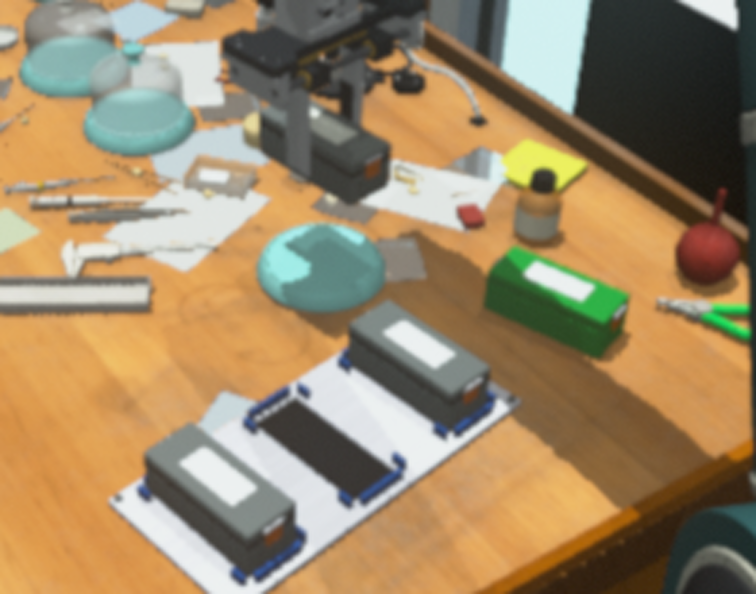

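The right case is seated between its stops at (420,365) and the left one is untouched at (220,500). The rattling case is held level above the disc at (322,267), and the bystanders haven't moved. Handing in.

```bash
python3 -c "
from workcell import ticket;print(ticket.finish_job())"
```

```text
the job is handed in; nothing more can be done
None
```

The rattling case was the middle one, case_b; it is held level and still about 10 cm above the disc, case_c is back in its nest, case_a was never moved, and the job is handed in.

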